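# Advance the crate tally wheel to its full-load mark

## Robot

A 6-joint arm with a two-finger parallel gripper is mounted at the origin on the work surface. World frame = base frame: x ahead of the robot, y to its left, z up, the work surface at z = 0. Lengths are in m, angles in degrees, forces in N, time in s.
With the tool pointing down it reaches from about 0.4 to 0.825 m from the base axis. Payload 7 kg.
Tool frame: the origin (TCP) lies at the very end of the fingers, on their centre line; the grasp point (between the pads) lies 19 mm behind it; z points along the fingers, y is the direction in which the jaws open and shut (so a half turn about z gives the same grasp; the last joint's range is limited). The gripper opens to 88 mm and grips with 3 to 60 N. Pads are 19 mm wide; open, the fingers measure 130 mm over their backs; the gripper's body (78 mm by 193 mm) begins 47 mm behind the grasp point.
Start: joints at [93.799, 20.546, 0.682, 0, -70.136, -16.507], TCP at [0.149, 0.658, 0.227] pointing down, gripper open.
Joint ranges: [-176.03, 176.03], [-82.01, 121.73], [-58.28, 71.71], [-173.87, 95.51], [-174.79, -0.11], [-173.66, 173.66]. Speed limits (degrees/s): [136.94, 136.94, 172.46, 180, 180, 180].

## Interface

Orientations are given as [roll, pitch, yaw] about the fixed x, y, z axes, in that order (R = Rz(yaw) Ry(pitch) Rx(roll)).
In Python, from plant import get_obs, eyes, job gives the robot as it stands.
- The arm moves only by the tool send_rows, never from a script. Its argument "steps" is a list of rows, each an object of numbers: "x", "y", "z": the shift along the tool's x, y, z in m; "turn": the turn about the tool's z in degrees; "gripper": the opening, from 0 (shut) to 1 (fully open). A call has exactly 8 rows; each row shifts and turns the pose as measured when the row begins, along the tool's axes as they then stand; what a row does not reach is not made up. A row lasts 1/10 s, in which the tool goes at most 50 mm and 8.59 degrees, less where a joint would pass 70% of its speed; a pose out of reach is approached as far as the arm can. A call with a gripper value outside its range is refused whole. The fingers move at their own pace and stop on an object; the grip force is fixed at half the most. Time passes only in rows, so rows that do not move let the fingers close, or fill a call up. It gives the time, the measured TCP pose, the force and the opening at its end, in the units of the state.
- get_obs(): the state, without advancing time (a new reading comes with each control period).
- eyes.snapshot(name): name is "scene" or "side" or "wrist"; returns a dict with "frame" (420x560x3 uint8, blue, green, red), "z_map" (420x560 float32, m along the optical axis (not along the pixel's ray), 0 where there is no reading), "intrinsics" (3x3 intrinsics, pixels), "R" (3x3) and "t" (3): a world point X has camera coordinates R X + t. Camera axes: x right, y down, z forward; pixel columns grow to the right and rows downward; lengths in m; the calibration is good to about 2 mm. A picture is of the moment at which its call begins.
- job.close_job(): hands the job in, once; it reports no verdict.
The state is a dict: "clock": time; "joint_pos": joint angles; "qvel": joint speeds; "tau": joint torques, N m; "tool_pos": TCP position; "orientation": TCP orientation; "force": force on the tool from outside, world axes, zero at the start; "moment": the same for the moment, N m; "opening": finger opening in m.
Only numpy, scipy, OpenCV 4.12 (cv2) and the standard library are available. Lean on these libraries where they do the work, as an engineer would, in place of code of your own. Each camera call takes 0.05 s, during which the arm holds its last target.

## Task

The last crates of this load are in: bring the tally counter on the sorting bench to its full-load mark. With a fingertip, gently flick the thumb tabs at the wheel's edge so that it advances anticlockwise (seen from above) until the raised stud on the wheel rests in the click that points at the tall marker post, and not one click further. Grasp nothing, leave the bottles and the can standing where they are, and take the hand away from the wheel at the end.

Things in the scene. Friction and masses are not known exactly. Their poses are not given: they have to be found in the camera images.
- tally: Tally counter: square grey base plate 190 x 190 x 14 mm, screwed down. Origin under its centre, on the wheel's upright axis; yaw varies. A fixed aluminium collar rings the wheel (radius 74 to 80 mm, top 40 mm above the bench), open only at the front: a gap centred on the body's -x, about 58 deg to either side, where the tabs are reached from above.
- front_gap (a point): Fixed point in the middle of the collar's front gap, 72 mm from the wheel's axis (body -x direction), 29 mm above the bench (half-way up the tabs). At every rest of the wheel a tab's centre line passes through this point; at the gap an advance moves the tab to the body's -y.
- wheel_center (a point): Centre of the black thumbwheel, on its upright axis, 29 mm above the bench. Disc of radius 48 mm, 18 to 36 mm above the bench; eight equal radial tabs every 45 deg, 8 mm thick, reaching 68 mm from the axis, 18 to 40 mm above the bench; black cap of 28 mm diameter in the middle, top 42 mm above the bench.
- stud (a point): Centre of the top of the wheel's one raised steel stud: 18 mm in diameter, 10 mm high above the disc, 37 mm from the axis, top 46 mm above the bench. It turns with the wheel, in line with one of the tabs.
- tally_wheel (a joint): Wheel angle, rad, growing anticlockwise from above: the stud's direction from the axis in the body's frame, 0 = body +x. Rests are 0.785 rad (45 deg) apart (0, -0.785..). A push of 1 to 4 N on a tab moves it; past half a click it snaps on to the next rest, before that it springs back. Starts at -2.36 (up to 0.06 off until touched), 2 to 4 clicks short of the post; stop at -3.95.
- glass_bottle_mid (a point): Middle (95 mm up) of a loose amber glass bottle, 60 mm in diameter, 190 mm tall, upright on the bench beside the counter; bystander.
- pet_bottle_mid (a point): Middle (105 mm up) of a loose clear plastic bottle with a red cap, 64 mm in diameter, 210 mm tall, upright; bystander.
- drink_can_mid (a point): Middle (57 mm up) of a loose plain aluminium drink can, 66 mm in diameter, 115 mm tall, upright; bystander.
- marker_top (a point): Top of the tall steel marker post: head 20 mm in diameter, top 66 mm above the bench, fixed, 87 mm from the wheel's axis just outside the collar. It stands in one of three sockets: at the rear (body +x), or 45 deg to the left (+y) or right (-y) of it; the other two hold low dark plugs 18 mm across, barely above the plate.

How it is judged:
By the outcome, as a careful person would: the job done as asked, in the order asked, and still so for the second after the job is handed in, with the robot touching nothing.
It also fails if it takes over 58 s, if anything falls off the work surface, if the arm or the gripper's body presses on something with over 40 N, if the wrist force passes 120 N, or if a joint passes its speed limit or range.

## Working session

There is one attempt and no reset: what is moved stays moved. The work goes in short steps, Python scripts to look and compute and a tool call to move; the robot and the scene stay as the last step left them, time stands still between calls to the robot, and variables do not carry over. Pictures are saved under pics/ and viewed, and the job is handed in when it is done.

Besides the shell and the picture viewer there is one more tool, called after ">>>" as name(argument=value, ...) on one line, values as JSON. send_rows: Moves the arm, as the interface text tells. Its arguments: {"type":"object","properties":{"steps":{"type":"array"}},"required":["steps"]}

```bash
mkdir -p pics; ls; cat > h.py <<'E'
import numpy as np, cv2
from plant import get_obs, eyes, job
def snap(n,f):
    s=eyes.snapshot(n); cv2.imwrite(f'pics/{f}.png',s['frame']); np.savez(f'pics/{f}.npz',**s); return s
def world(s,u,v,z=None):
    K,R,t=s['intrinsics'],s['R'],s['t']
    d=np.linalg.inv(K)@np.array([u,v,1.]); c=-R.T@t; w=R.T@d
    if z is None: return c+w*s['z_map'][int(round(v)),int(round(u))]
    return c+w*(z-c[2])/w[2]
def proj(s,X):
    p=s['intrinsics']@(s['R']@np.array(X)+s['t']); return p[:2]/p[2]
E
python3 - <<'E'
from h import *
o=get_obs();print({k:np.round(v,3) for k,v in o.items()})
for n in("scene","side","wrist"):
    s=snap(n,n+"0"); print(n,np.round(-s['R'].T@s['t'],3))
E
```

```text
pics
{'clock': np.float64(0.0), 'joint_pos': array([ 9.3799e+01,  2.0590e+01,  6.3300e-01, -2.1000e-02, -7.0136e+01,
       -1.6507e+01]), 'qvel': array([ 0.005, -0.038, -0.062, -0.081,  0.002, -0.005]), 'tau': array([ 3.0000e-03, -5.8273e+01,  2.9305e+01,  6.9970e+00,  7.0000e-03,
       -0.0000e+00]), 'tool_pos': array([0.148, 0.658, 0.226]), 'orientation': array([ 1.79906e+02, -7.00000e-03, -1.27150e+01]), 'force': array([ 0.576, -0.31 ,  0.906]), 'moment': array([0.001, 0.016, 0.003]), 'opening': np.float64(0.087)}
scene [ 1.122 -0.396  1.167]
side [ 0.321 -0.885  0.796]
wrist [0.22  0.642 0.383]
```

View pics/scene0.png

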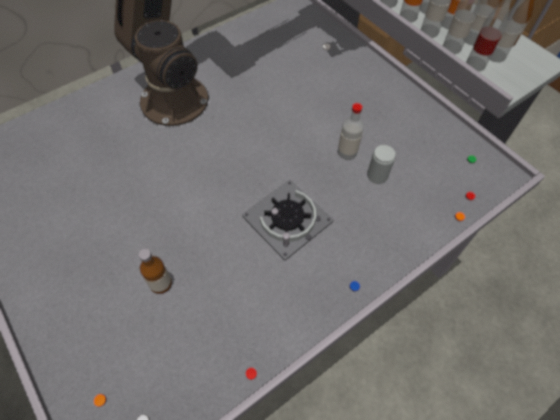

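View pics/side0.png

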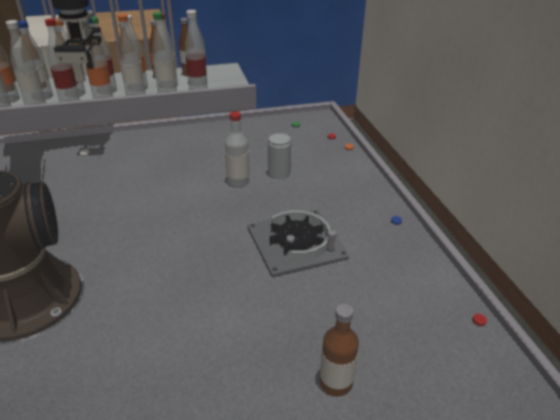

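View pics/wrist0.png

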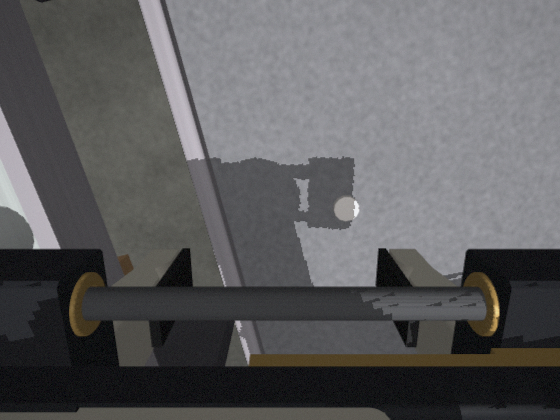

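```bash
python3 - <<'E'
from h import *
for n,(x0,y0) in (("scene",(235,170)),("side",(240,200))):
    s=np.load(f'pics/{n}0.npz'); 
    c=s['frame'][y0:y0+90,x0:x0+110]; cv2.imwrite(f'pics/{n}0c.png',cv2.resize(c,None,fx=7,fy=6.6 if 0 else 6.6,interpolation=cv2.INTER_CUBIC))
s=np.load('pics/scene0.npz')
for p in [(288,213),(243,217),(290,181),(332,218),(286,257),(286,238),(276,212)]: print(p,world(s,*p).round(3))
s=np.load('pics/side0.npz')
for p in [(298,235),(332,233),(291,239)]: print(p,world(s,*p).round(3))
E
```

```text
(288, 213) [0.614 0.03  0.041]
(243, 217) [ 0.531 -0.071  0.005]
(290, 181) [0.519 0.11  0.02 ]
(332, 218) [0.685 0.138 0.001]
(286, 257) [ 0.71  -0.049  0.013]
(286, 238) [ 0.682 -0.029  0.061]
(276, 212) [0.594 0.002 0.046]
(298, 235) [0.609 0.017 0.037]
(332, 233) [ 0.676 -0.029  0.066]
(291, 239) [ 0.586 -0.004  0.046]
```

View pics/scene0c.png

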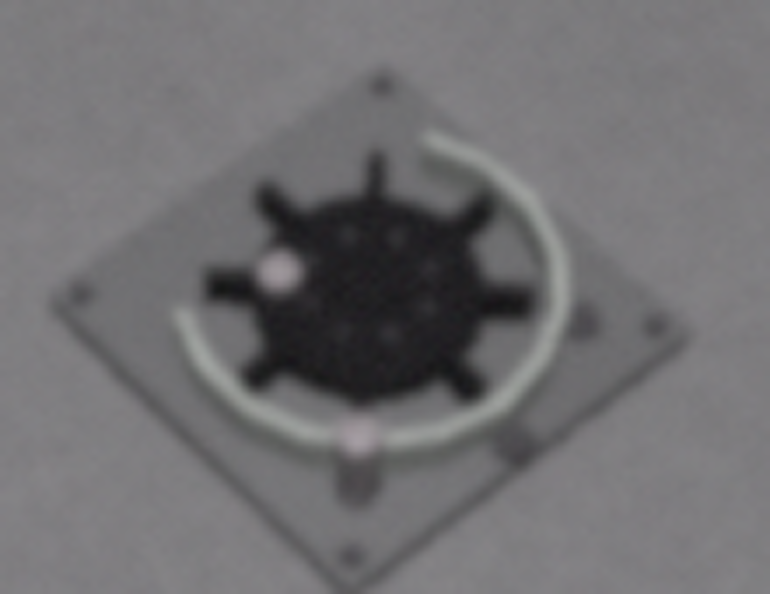

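View pics/side0c.png

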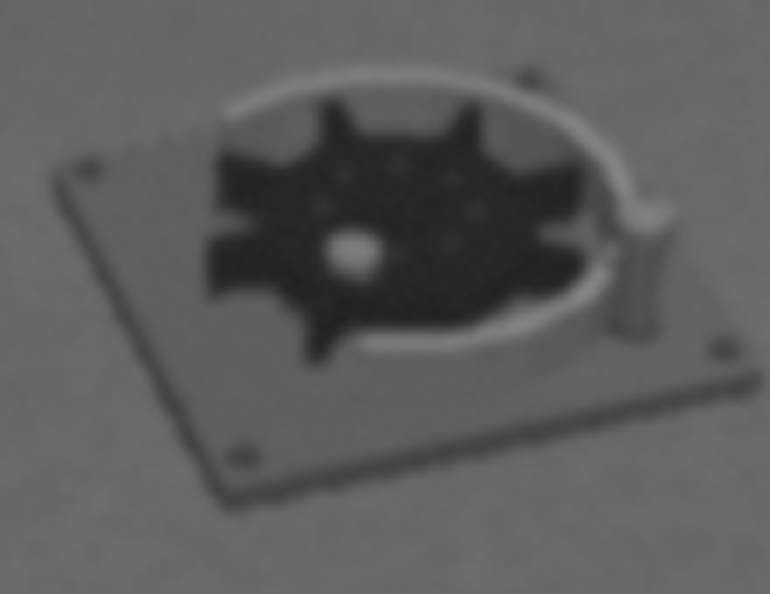

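```bash
python3 - <<'E'
from h import *
s=np.load('pics/scene0.npz')
for n,p,z in [('pet',(357,107),.21),('can',(384,153),.115),('glass',(145,254),.19)]: print(n,world(s,*p,z).round(3),world(s,*p).round(3))
# crop px -> full px ; plate corners z=.014, stud .046, marker .066
q=lambda x,y:(235+x/7-.43,170+y/6.6-.43)
st=world(s,*q(280,271),.046); mk=world(s,*q(358,436),.066)
pl=[world(s,*q(*c),.014) for c in((380,68),(55,303),(350,590),(690,335))]
print(st,mk,np.array(pl).round(4),np.mean(pl,0))
for c in((382,85),(80,294),(350,556),(655,325)): print('screw',world(s,*q(*c),.014).round(4))
s=np.load('pics/side0.npz'); q=lambda x,y:(240+x/7-.43,200+y/6.6-.43)
print(world(s,*q(353,250),.046),world(s,*q(650,213),.066))
for c in((90,170),(242,457),(722,348),(529,77)): print('screw',world(s,*q(*c),.014).round(4))
E
```

```text
pet [0.529 0.331 0.21 ] [0.527 0.333 0.207]
can [0.651 0.346 0.115] [0.65  0.347 0.114]
glass [ 0.573 -0.363  0.19 ] [ 0.571 -0.363  0.187]
[0.58747984 0.00169082 0.046     ] [ 0.67781469 -0.02749741  0.066     ] [[ 0.5102  0.1125  0.014 ]
 [ 0.5305 -0.0718  0.014 ]
 [ 0.7124 -0.0559  0.014 ]
 [ 0.6978  0.13    0.014 ]] [0.61270042 0.02871201 0.014     ]
screw [0.5182 0.1075 0.014 ]
screw [ 0.5328 -0.0609  0.014 ]
screw [ 0.7    -0.0465  0.014 ]
screw [0.6854 0.1216 0.014 ]
[0.58541523 0.00219406 0.046     ] [ 0.67773808 -0.02576466  0.066     ]
screw [0.5193 0.1088 0.014 ]
screw [ 0.5324 -0.0581  0.014 ]
screw [ 0.7007 -0.0429  0.014 ]
screw [0.6885 0.1272 0.014 ]
```

>>> send_rows(steps=[{"z": -0.045, "gripper": 0}, {"z": -0.045, "gripper": 0}, {"x": 0.035, "y": 0.028, "gripper": 0}, {"x": 0.035, "y": 0.028, "gripper": 0}, {"x": 0.035, "y": 0.028, "gripper": 0}, {"x": 0.035, "y": 0.028, "gripper": 0}, {"x": 0.035, "y": 0.028, "gripper": 0}, {"x": 0.035, "y": 0.028, "gripper": 0}])

```text
schema error: expected keys x, y, z, turn, gripper
```

>>> send_rows(steps=[{"x": 0, "y": 0, "z": -0.045, "turn": 0, "gripper": 0}, {"x": 0, "y": 0, "z": -0.045, "turn": 0, "gripper": 0}, {"x": 0.035, "y": 0.028, "z": 0, "turn": 0, "gripper": 0}, {"x": 0.035, "y": 0.028, "z": 0, "turn": 0, "gripper": 0}, {"x": 0.035, "y": 0.028, "z": 0, "turn": 0, "gripper": 0}, {"x": 0.035, "y": 0.028, "z": 0, "turn": 0, "gripper": 0}, {"x": 0.035, "y": 0.028, "z": 0, "turn": 0, "gripper": 0}, {"x": 0.035, "y": 0.028, "z": 0, "turn": 0, "gripper": 0}])

```text
clock: 0.95
tool_pos: [0.3179, 0.4438, 0.3158]
orientation: [179.5, -0.1, -12.3]
force: [1.8, 0.0, 1.4]
opening: 0.029
```

>>> send_rows(steps=[{"x": 0.035, "y": 0.028, "z": 0, "turn": 0, "gripper": 0}, {"x": 0.035, "y": 0.028, "z": 0, "turn": 0, "gripper": 0}, {"x": 0.035, "y": 0.028, "z": 0, "turn": 0, "gripper": 0}, {"x": 0.035, "y": 0.028, "z": 0, "turn": 0, "gripper": 0}, {"x": 0.035, "y": 0.028, "z": 0, "turn": 0, "gripper": 0}, {"x": 0.035, "y": 0.028, "z": 0, "turn": 0, "gripper": 0}, {"x": 0.035, "y": 0.028, "z": 0, "turn": 0, "gripper": 0}, {"x": 0.035, "y": 0.028, "z": 0, "turn": 0, "gripper": 0}])

```text
clock: 1.75
tool_pos: [0.5496, 0.1516, 0.3185]
orientation: [179.6, -0.1, -12.2]
force: [0.5, 1.6, -0.1]
opening: 0.0008
```

>>> send_rows(steps=[{"x": 0.0, "y": 0.0, "z": 0, "turn": 8.5, "gripper": 0}, {"x": 0.0, "y": 0.0, "z": 0, "turn": 8.5, "gripper": 0}, {"x": 0.0, "y": 0.0, "z": 0, "turn": 8.5, "gripper": 0}, {"x": 0.0, "y": 0.0, "z": 0, "turn": 8.5, "gripper": 0}, {"x": 0.0, "y": 0.0, "z": 0, "turn": 8.5, "gripper": 0}, {"x": 0.0, "y": 0.0, "z": 0, "turn": 8.5, "gripper": 0}, {"x": 0.0, "y": 0.0, "z": 0, "turn": 8.5, "gripper": 0}, {"x": 0.0, "y": 0.0, "z": 0, "turn": 8.5, "gripper": 0}])

```text
clock: 2.55
tool_pos: [0.5518, 0.1439, 0.3148]
orientation: [179.6, -0.5, -81.2]
force: [0.1, -0.2, 0.3]
opening: 0.0003
```

```bash
python3 - <<'E'
from h import *
s=snap("wrist","wrist1")
o=get_obs();print(o['tool_pos'],o['orientation'],o['joint_pos'])
K,R,t=s['intrinsics'],s['R'],s['t'];print(proj(s,[.6095,.032,.042]),proj(s,[.678,-.0265,.066]))
E
```

```text
[0.55174941 0.14385338 0.31473543] [179.56528915  -0.53578363 -81.73803361] [ 34.47234708   8.41061029  -4.31780248   0.29523868 -77.89840147
 -26.27588802]
[244.91547249  61.99817705] [181.2266242  -14.71199234]
```

View pics/wrist1.png

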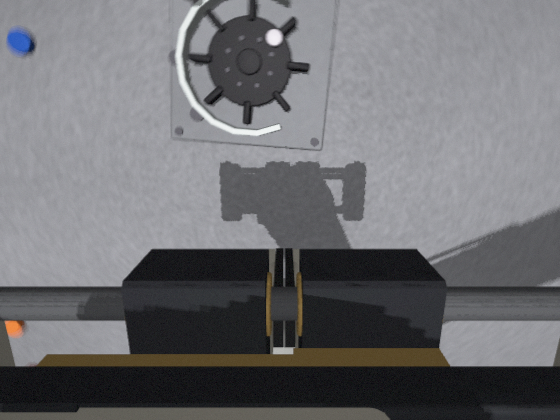

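>>> send_rows(steps=[{"x": 0.028, "y": -0.004, "z": 0.02, "turn": 3.5, "gripper": 0}, {"x": 0.028, "y": -0.004, "z": 0.02, "turn": 0, "gripper": 0}, {"x": 0.028, "y": -0.004, "z": 0.02, "turn": 0, "gripper": 0}, {"x": 0.0, "y": 0, "z": 0.02, "turn": 0, "gripper": 0}, {"x": 0, "y": 0, "z": 0.02, "turn": 0, "gripper": 0}, {"x": 0, "y": 0, "z": 0, "turn": 0, "gripper": 0}, {"x": 0, "y": 0, "z": 0, "turn": 0, "gripper": 0}, {"x": 0, "y": 0, "z": 0, "turn": 0, "gripper": 0}])

```text
clock: 3.4
tool_pos: [0.5727, 0.058, 0.213]
orientation: [179.6, -0.5, -84.1]
force: [0.3, -0.5, -0.2]
opening: 0.0007
```

```bash
python3 - <<'E'
from h import *
s=snap("wrist","wrist2")
o=get_obs();print(o['tool_pos'],o['orientation'],o['force'])
for yaw in [5]:
  C=np.array([.610,.031]);a=np.radians(yaw);b=np.array([[np.cos(a),-np.sin(a)],[np.sin(a),np.cos(a)]])
  im=s['frame'].copy()
  def dot(x,y,z,c):
    p=proj(s,[*(C+b@[x,y]),z]);print((x,y,z),p.round(1));cv2.circle(im,tuple(int(round(v)) for v in p),2,c,-1)
  dot(0,0,.042,(0,0,255))
  for k in range(8): dot(.068*np.cos(k*np.pi/4),.068*np.sin(k*np.pi/4),.04,(0,255,0))
  for sx in(-1,1):
    for sy in(-1,1): dot(sx*.095,sy*.095,.014,(255,0,0))
  dot(.0615,-.0615,.066,(0,255,255)); dot(-.0262,-.0262,.046,(0,255,255))
cv2.imwrite('pics/wrist2o.png',im)
E
```

```text
[0.57299531 0.05808931 0.21339353] [179.6816485   -0.51226651 -84.13740651] [ 0.30998467 -0.42601015 -0.48891261]
(0, 0, 0.042) [243.3 154.3]
(np.float64(0.068), np.float64(0.0), 0.04) [168.3 153. ]
(np.float64(0.04808326112068524), np.float64(0.04808326112068523), 0.04) [193.2 204.6]
(np.float64(4.163799117101001e-18), np.float64(0.068), 0.04) [244.6 225.3]
(np.float64(-0.04808326112068523), np.float64(0.04808326112068524), 0.04) [295.3 205.8]
(np.float64(-0.068), np.float64(8.327598234202002e-18), 0.04) [318.4 155.1]
(np.float64(-0.04808326112068525), np.float64(-0.04808326112068523), 0.04) [297.8  99.6]
(np.float64(-1.2491397351303003e-17), np.float64(-0.068), 0.04) [242.3  74.4]
(np.float64(0.04808326112068522), np.float64(-0.04808326112068525), 0.04) [187.4  97.9]
(-0.095, -0.095, 0.014) [349.5  47. ]
(-0.095, 0.095, 0.014) [338.1 243. ]
(0.095, -0.095, 0.014) [139.5  43.4]
(0.095, 0.095, 0.014) [156.2 240.9]
(0.0615, -0.0615, 0.066) [161.2  79.2]
(-0.0262, -0.0262, 0.046) [272.4 125.2]
```

View pics/wrist2o.png

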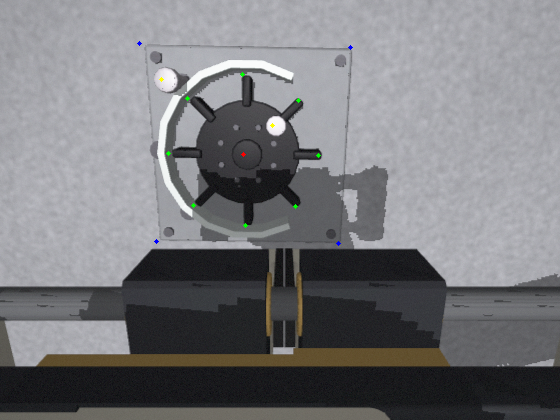

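>>> send_rows(steps=[{"x": 0.006, "y": 0.021, "z": 0.015, "turn": 0.9, "gripper": 0}, {"x": 0.006, "y": 0.021, "z": 0.015, "turn": 0, "gripper": 0}, {"x": 0.0, "y": 0.0, "z": 0.025, "turn": 0, "gripper": 0}, {"x": 0.0, "y": 0, "z": 0.025, "turn": 0, "gripper": 0}, {"x": 0, "y": 0, "z": 0.025, "turn": 0, "gripper": 0}, {"x": 0, "y": 0, "z": 0.02, "turn": 0, "gripper": 0}, {"x": 0, "y": 0, "z": 0, "turn": 0, "gripper": 0}, {"x": 0, "y": 0, "z": 0, "turn": 0, "gripper": 0}])

```text
clock: 4.25
tool_pos: [0.5378, 0.0451, 0.0953]
orientation: [-179.3, -0.3, -84.6]
force: [0.7, -0.2, 0.3]
opening: 0.0006
```

```bash
python3 - <<'E'
from h import *
o=get_obs();print(o['tool_pos'],o['orientation'],o['force'])
for n,(x0,y0) in (("scene",(225,150)),("side",(220,180))):
    s=snap(n,n+"3"); cv2.imwrite(f'pics/{n}3c.png',cv2.resize(s['frame'][y0:y0+110,x0:x0+140],None,fx=5,fy=5,interpolation=cv2.INTER_CUBIC))
cv2.imwrite('pics/both3.png',np.vstack([cv2.imread('pics/scene3c.png'),cv2.imread('pics/side3c.png')])[::2,::2] if 0 else np.hstack([cv2.resize(cv2.imread('pics/%s3c.png'%n),(400,314)) for n in('scene','side')]))
s=snap("wrist","wrist3")
E
```

```text
[0.53775102 0.04506305 0.09525697] [-179.25941599   -0.26471797  -84.5630065 ] [ 0.74261261 -0.16193444  0.31456449]
```

View pics/both3.png

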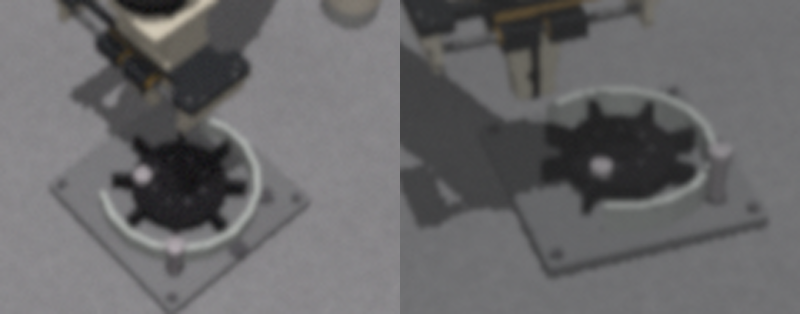

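View pics/wrist3.png

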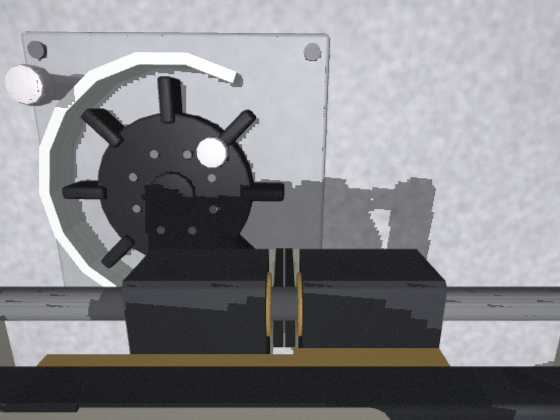

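```bash
python3 - <<'E'
from h import *
import scipy.spatial.transform as T
o=get_obs();Rt=T.Rotation.from_euler('xyz',o['orientation'],degrees=True).as_matrix();p=o['tool_pos']
for n in('scene','side'):
    s=np.load(f'pics/{n}3.npz');v,u=np.nonzero(s['z_map']>0)
    d=np.stack([u,v,np.ones_like(u)])*s['z_map'][v,u]
    X=(s['R'].T@(np.linalg.inv(s['intrinsics'])@d-s['t'][:,None])).T
    L=(X-p)@Rt
    m=(np.abs(L[:,0])<.03)&(np.abs(L[:,1])<.05)&(L[:,2]>-.07)&(L[:,2]<.01)
    L=L[m]
    for a in np.arange(-.07,.01,.01):
        k=L[(L[:,2]>=a)&(L[:,2]<a+.01)]
        if len(k): print(n,round(a,3),len(k),'x',k[:,0].min().round(3),k[:,0].max().round(3),'y',k[:,1].min().round(3),k[:,1].max().round(3))
E
```

```text
scene -0.07 2 x 0.012 0.013 y -0.034 -0.032
scene -0.06 1 x 0.007 0.007 y -0.033 -0.033
scene -0.03 8 x -0.008 0.013 y -0.019 -0.012
scene -0.02 11 x -0.01 0.012 y -0.017 -0.008
scene -0.01 14 x -0.002 0.011 y -0.019 0.014
scene 0.0 2 x 0.007 0.009 y -0.003 0.003
side -0.07 9 x -0.011 0.016 y -0.008 0.033
side -0.06 15 x 0.009 0.014 y -0.02 0.018
side -0.05 65 x 0.002 0.014 y -0.021 0.021
side -0.04 62 x -0.011 0.014 y -0.021 0.019
side -0.03 60 x -0.007 0.014 y -0.019 0.017
side -0.02 52 x -0.006 0.015 y -0.016 0.016
side -0.01 43 x -0.007 0.015 y -0.015 0.016
side 0.0 1 x 0.007 0.007 y -0.002 -0.002
```

>>> send_rows(steps=[{"x": 0.004, "y": 0.002, "z": 0.01, "turn": 0.4, "gripper": 0}, {"x": 0.0, "y": 0.0, "z": 0.015, "turn": 0, "gripper": 0}, {"x": 0.0, "y": 0.0, "z": 0.013, "turn": 0, "gripper": 0}, {"x": 0.0, "y": 0, "z": 0.012, "turn": 0, "gripper": 0}, {"x": 0, "y": 0, "z": 0.0, "turn": 0, "gripper": 0}, {"x": 0, "y": 0, "z": 0.0, "turn": 0, "gripper": 0}, {"x": 0, "y": 0, "z": 0, "turn": 0, "gripper": 0}, {"x": 0, "y": 0, "z": 0, "turn": 0, "gripper": 0}])

```text
clock: 5.2
tool_pos: [0.5394, 0.0405, 0.0474]
orientation: [-178.7, -0.1, -85.1]
force: [-0.9, -0.3, -0.2]
opening: 0.0
```

>>> send_rows(steps=[{"x": -0.001, "y": 0.003, "z": 0.0, "turn": 0, "gripper": 0}, {"x": 0.0, "y": 0.0, "z": 0.007, "turn": 0, "gripper": 0}, {"x": 0.0, "y": 0.0, "z": 0.007, "turn": 0, "gripper": 0}, {"x": 0.0, "y": 0, "z": 0.006, "turn": 0, "gripper": 0}, {"x": 0, "y": 0, "z": 0.0, "turn": 0, "gripper": 0}, {"x": 0, "y": 0, "z": 0.0, "turn": 0, "gripper": 0}, {"x": 0, "y": 0, "z": 0, "turn": 0, "gripper": 0}, {"x": 0, "y": 0, "z": 0, "turn": 0, "gripper": 0}])

```text
clock: 6.0
tool_pos: [0.5369, 0.0416, 0.0262]
orientation: [-178.7, -0.0, -85.1]
force: [0.1, -0.5, -0.1]
opening: 0.0005
```

```bash
cat > look.py <<'E'
from h import *
import sys
k=sys.argv[1]
o=get_obs();print(o['clock'],o['tool_pos'].round(4),o['orientation'].round(1),o['force'].round(2))
a=snap('side','side'+k)['frame'][180:290,220:360]; w=snap('scene','scene'+k)['frame'][150:260,225:365]
v=snap('wrist','wrist'+k)['frame'][0:330,0:420]
r=lambda i:cv2.resize(i,(400,300),interpolation=cv2.INTER_CUBIC)
cv2.imwrite(f'pics/b{k}.png',np.vstack([np.hstack([r(w),r(a)]),np.hstack([r(v),r(v)*0])]))
E
python3 look.py 4
```

```text
6.0 [0.5369 0.0416 0.0262] [-178.7   -0.   -85.1] [ 0.08 -0.5  -0.09]
```

View pics/b4.png

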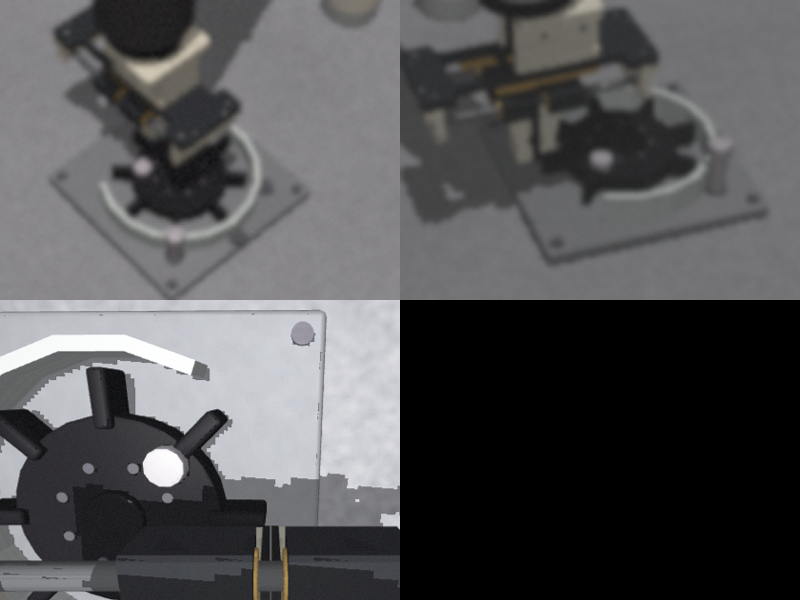

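>>> send_rows(steps=[{"x": 0.003, "y": 0.0, "z": 0.0, "turn": 0, "gripper": 0}, {"x": 0.003, "y": 0.0, "z": 0, "turn": 0, "gripper": 0}, {"x": 0.003, "y": 0.0, "z": 0, "turn": 0, "gripper": 0}, {"x": 0.003, "y": 0, "z": 0, "turn": 0, "gripper": 0}, {"x": 0.003, "y": 0, "z": 0.0, "turn": 0, "gripper": 0}, {"x": 0.003, "y": 0, "z": 0.0, "turn": 0, "gripper": 0}, {"x": 0, "y": 0, "z": 0, "turn": 0, "gripper": 0}, {"x": 0, "y": 0, "z": 0, "turn": 0, "gripper": 0}])

```text
clock: 6.95
tool_pos: [0.5394, 0.0227, 0.0268]
orientation: [-178.5, 0.0, -85.1]
force: [-0.2, 1.3, -0.6]
opening: 0.0008
```

```bash
python3 look.py 5
```

```text
6.95 [0.5394 0.0227 0.0268] [-178.5    0.   -85.1] [-0.19  1.29 -0.59]
```

View pics/b5.png

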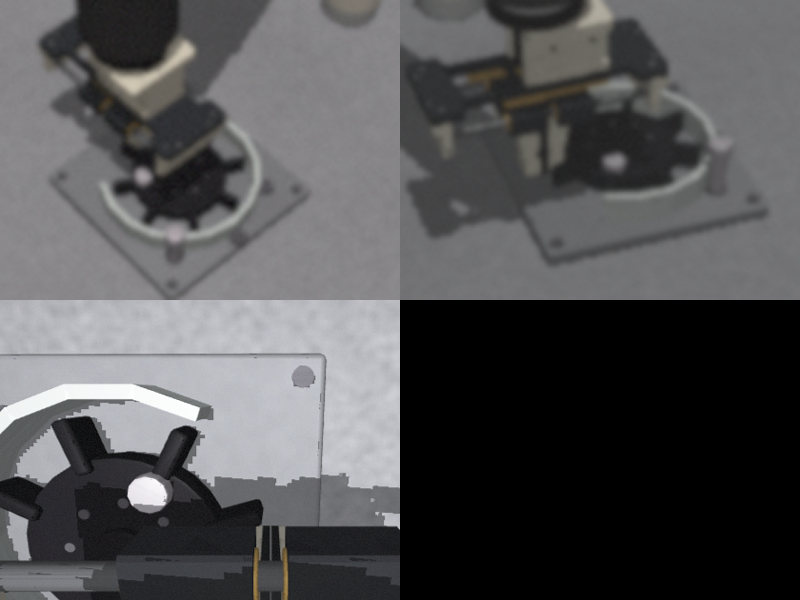

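>>> send_rows(steps=[{"x": 0.002, "y": 0.0, "z": 0.0, "turn": 0, "gripper": 0}, {"x": 0.002, "y": 0.0, "z": 0, "turn": 0, "gripper": 0}, {"x": 0.002, "y": 0.0, "z": 0, "turn": 0, "gripper": 0}, {"x": 0.002, "y": 0, "z": 0, "turn": 0, "gripper": 0}, {"x": 0.002, "y": 0, "z": 0.0, "turn": 0, "gripper": 0}, {"x": 0.002, "y": 0, "z": 0.0, "turn": 0, "gripper": 0}, {"x": 0.002, "y": 0, "z": 0, "turn": 0, "gripper": 0}, {"x": 0, "y": 0, "z": 0, "turn": 0, "gripper": 0}])

```text
clock: 7.9
tool_pos: [0.5402, 0.0072, 0.0267]
orientation: [-178.6, -0.0, -85.1]
force: [-0.5, -0.2, 0.2]
opening: 0.0004
```

```bash
python3 look.py 6
```

```text
7.9 [0.5402 0.0072 0.0267] [-178.6   -0.   -85.1] [-0.52 -0.2   0.24]
```

View pics/b6.png

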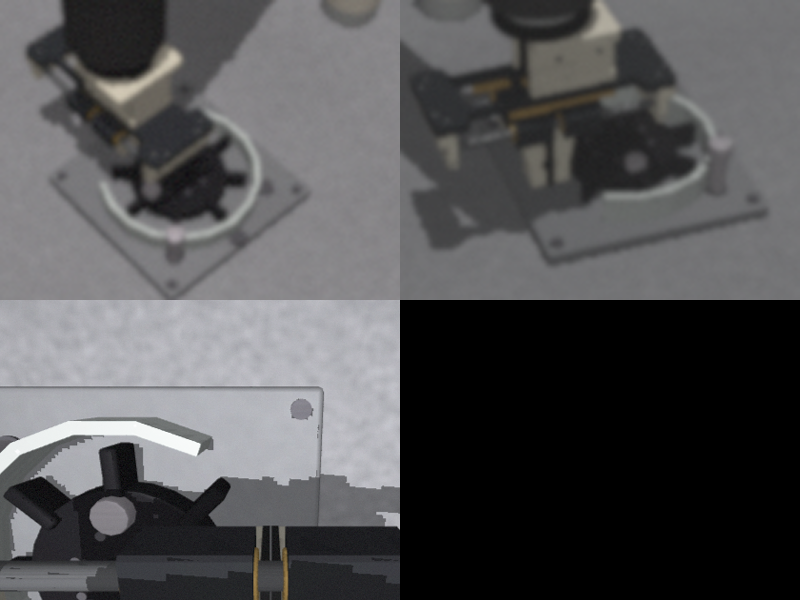

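>>> send_rows(steps=[{"x": 0, "y": 0.0, "z": -0.012, "turn": 0, "gripper": 0}, {"x": 0, "y": 0.0, "z": -0.012, "turn": 0, "gripper": 0}, {"x": 0, "y": 0.0, "z": -0.012, "turn": 0, "gripper": 0}, {"x": 0, "y": 0, "z": -0.005, "turn": 0, "gripper": 0}, {"x": -0.011, "y": 0, "z": 0.0, "turn": 0, "gripper": 0}, {"x": -0.012, "y": 0, "z": 0.0, "turn": 0, "gripper": 0}, {"x": -0.011, "y": 0, "z": 0, "turn": 0, "gripper": 0}, {"x": 0, "y": 0, "z": 0, "turn": 0, "gripper": 0}])

```text
clock: 8.85
tool_pos: [0.5366, 0.0448, 0.073]
orientation: [-178.4, 0.0, -85.0]
force: [0.7, 0.5, 1.1]
opening: 0.0006
```

```bash
python3 look.py 7
```

```text
8.85 [0.5366 0.0448 0.073 ] [-178.4    0.   -85. ] [0.75 0.49 1.06]
```

View pics/b7.png

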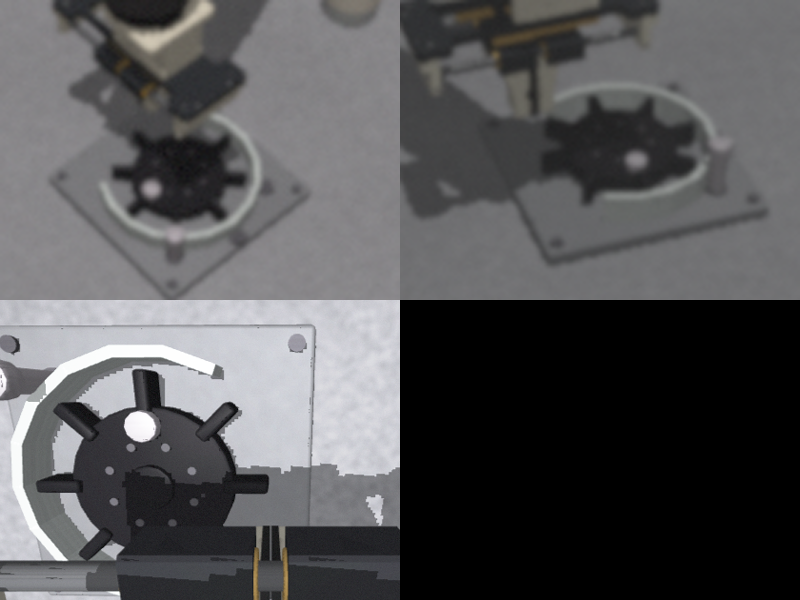

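>>> send_rows(steps=[{"x": 0.003, "y": 0.0, "z": 0.01, "turn": 0, "gripper": 0}, {"x": 0, "y": 0.0, "z": 0.01, "turn": 0, "gripper": 0}, {"x": 0, "y": 0.0, "z": 0.01, "turn": 0, "gripper": 0}, {"x": 0, "y": 0, "z": 0.003, "turn": 0, "gripper": 0}, {"x": 0, "y": 0, "z": 0.0, "turn": 0, "gripper": 0}, {"x": 0, "y": 0, "z": 0.0, "turn": 0, "gripper": 0}, {"x": 0, "y": 0, "z": 0, "turn": 0, "gripper": 0}, {"x": 0, "y": 0, "z": 0, "turn": 0, "gripper": 0}])

```text
clock: 9.8
tool_pos: [0.5367, 0.0388, 0.0351]
orientation: [-178.7, -0.0, -85.2]
force: [-0.2, 0.4, -0.8]
opening: 0.0002
```

>>> send_rows(steps=[{"x": -0.002, "y": 0.0, "z": 0.004, "turn": 0, "gripper": 0}, {"x": 0, "y": 0.0, "z": 0.004, "turn": 0, "gripper": 0}, {"x": 0, "y": 0.0, "z": 0, "turn": 0, "gripper": 0}, {"x": 0.003, "y": 0, "z": 0, "turn": 0, "gripper": 0}, {"x": 0.003, "y": 0, "z": 0.0, "turn": 0, "gripper": 0}, {"x": 0.003, "y": 0, "z": 0.0, "turn": 0, "gripper": 0}, {"x": 0.003, "y": 0, "z": 0, "turn": 0, "gripper": 0}, {"x": 0.002, "y": 0, "z": 0, "turn": 0, "gripper": 0}])

```text
clock: 10.6
tool_pos: [0.5388, 0.0275, 0.0274]
orientation: [-178.5, 0.1, -85.1]
force: [-0.4, 2.2, -1.3]
opening: 0.0005
```

>>> send_rows(steps=[{"x": 0.002, "y": 0.0, "z": 0.0, "turn": 0, "gripper": 0}, {"x": 0.002, "y": 0.0, "z": 0, "turn": 0, "gripper": 0}, {"x": 0.002, "y": 0.0, "z": 0, "turn": 0, "gripper": 0}, {"x": 0.002, "y": 0, "z": 0, "turn": 0, "gripper": 0}, {"x": 0.002, "y": 0, "z": 0.0, "turn": 0, "gripper": 0}, {"x": 0.002, "y": 0, "z": 0.0, "turn": 0, "gripper": 0}, {"x": 0.002, "y": 0, "z": 0, "turn": 0, "gripper": 0}, {"x": 0, "y": 0, "z": 0, "turn": 0, "gripper": 0}])

```text
clock: 11.4
tool_pos: [0.54, 0.0109, 0.0275]
orientation: [-178.5, 0.0, -85.2]
force: [-0.2, -0.3, -1.1]
opening: 0.0004
```

>>> send_rows(steps=[{"x": 0.002, "y": 0.0, "z": 0.0, "turn": 0, "gripper": 0}, {"x": 0.002, "y": 0.0, "z": 0, "turn": 0, "gripper": 0}, {"x": 0, "y": 0.0, "z": 0, "turn": 0, "gripper": 0}, {"x": 0, "y": 0, "z": 0, "turn": 0, "gripper": 0}, {"x": 0, "y": 0, "z": 0.0, "turn": 0, "gripper": 0}, {"x": 0, "y": 0, "z": 0.0, "turn": 0, "gripper": 0}, {"x": 0, "y": 0, "z": 0, "turn": 0, "gripper": 0}, {"x": 0, "y": 0, "z": 0, "turn": 0, "gripper": 0}])

```text
clock: 12.2
tool_pos: [0.5402, 0.0065, 0.0274]
orientation: [-178.6, -0.0, -85.2]
force: [-0.2, 0.0, -1.0]
opening: 0.0001
```

```bash
python3 look.py 8
```

```text
12.2 [0.5402 0.0065 0.0274] [-178.6   -0.   -85.2] [-0.18  0.02 -1.04]
```

View pics/b8.png

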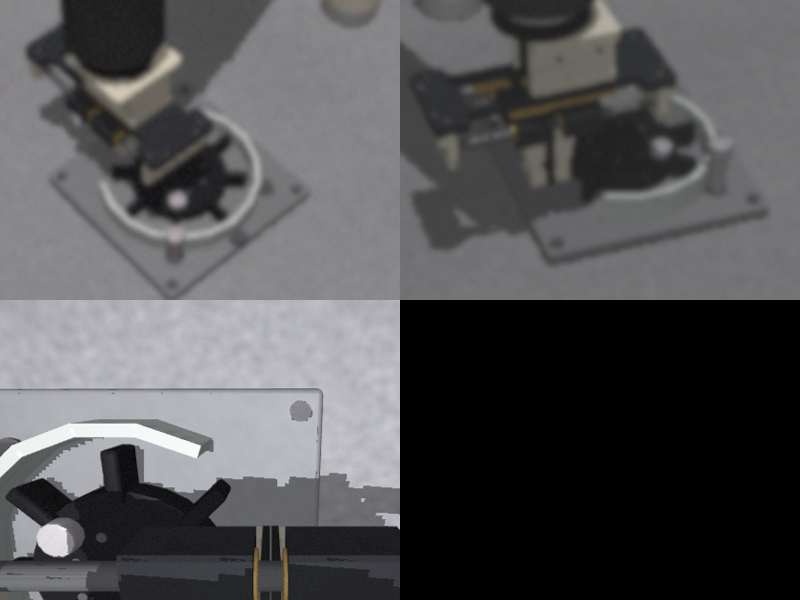

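Stud now points at the post in both external views (scene stud at (178,198), post (175,235) in the crop). Lifting away.

>>> send_rows(steps=[{"x": 0, "y": 0.0, "z": -0.01, "turn": 0, "gripper": 0}, {"x": 0, "y": 0.0, "z": -0.012, "turn": 0, "gripper": 0}, {"x": 0, "y": 0.0, "z": -0.02, "turn": 0, "gripper": 0}, {"x": 0, "y": 0, "z": -0.03, "turn": 0, "gripper": 0}, {"x": 0, "y": 0, "z": -0.03, "turn": 0, "gripper": 0}, {"x": -0.02, "y": 0, "z": -0.03, "turn": 0, "gripper": 0}, {"x": -0.03, "y": 0, "z": -0.02, "turn": 0, "gripper": 0}, {"x": -0.02, "y": 0, "z": 0, "turn": 0, "gripper": 0}])

```text
clock: 13.15
tool_pos: [0.53, 0.0755, 0.1929]
orientation: [-178.4, 0.1, -85.4]
force: [-0.1, 0.1, 0.1]
opening: 0.0002
```

>>> send_rows(steps=[{"x": 0, "y": 0.0, "z": 0, "turn": 0, "gripper": 0}, {"x": 0, "y": 0.0, "z": 0, "turn": 0, "gripper": 0}, {"x": 0, "y": 0.0, "z": 0, "turn": 0, "gripper": 0}, {"x": 0, "y": 0, "z": 0, "turn": 0, "gripper": 0}, {"x": 0, "y": 0, "z": 0, "turn": 0, "gripper": 0}, {"x": 0, "y": 0, "z": 0, "turn": 0, "gripper": 0}, {"x": 0, "y": 0, "z": 0, "turn": 0, "gripper": 0}, {"x": 0, "y": 0, "z": 0, "turn": 0, "gripper": 0}])

```text
clock: 13.95
tool_pos: [0.5295, 0.0747, 0.1955]
orientation: [-178.3, 0.1, -85.4]
force: [0.2, -0.3, 0.6]
opening: 0.0004
```

```bash
python3 look.py 9
```

```text
13.95 [0.5295 0.0747 0.1955] [-1.783e+02  1.000e-01 -8.540e+01] [ 0.16 -0.28  0.63]
```

View pics/b9.png

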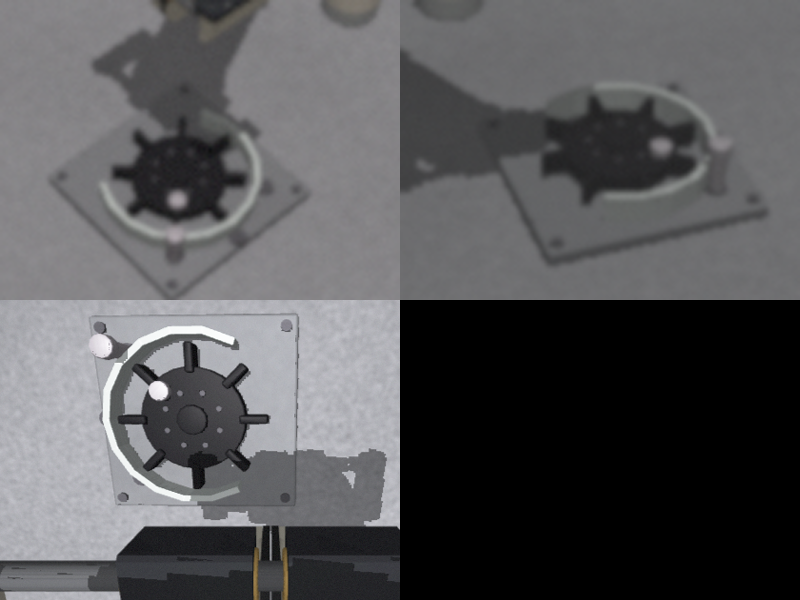

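View pics/scene9.png

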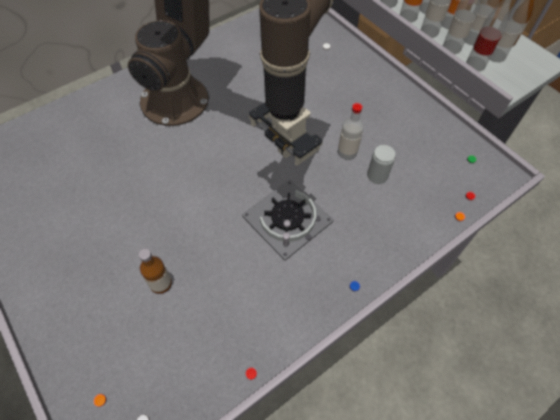

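The stud lies in line with the cap and the post in every view. The bottles and can are standing where they were, and the hand is clear.

```bash
python3 -c "
from plant import job
print(job.close_job())"
```

```text
the job is handed in; nothing more can be done
None
```

The tally counter is at its full-load mark and the job is handed in. The post stood in the right-hand socket (body -45°), so the wheel needed two clicks. I made them with two slow anticlockwise flicks of the closed fingertips on the tab in the front gap, lifting clear between them. The wrist force reported after each move stayed under about 3 N.

- **Wheel:** pictures after each flick showed exactly one click. In the final scene, side and wrist views the stud lies in line with the cap and the post, with the tabs back at their rest positions.
- **Surroundings:** in the last scene view the bottles and the can stand where they were. The hand was clear of the wheel, with the fingertip about 0.2 m above the bench. The clock read about 14 s of the 58 s allowed.
- **Disagreement:** the camera views differed by about 2–3 mm on where the wheel's centre is. I used a value in between, and the clearances easily covered it.

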